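Change a vacuum pot to the other line and re-seat its keyed lid while off

ROBOT

A 7-joint arm with a two-finger parallel gripper is mounted at the origin on the work surface. World frame = base frame: x ahead of the robot, y to its left, z up, the work surface at z = 0. Lengths are in m, angles in rad, forces in N, time in s.
With the tool pointing down it reaches from about 0.425 to 0.875 m from the base axis. Payload 4.7 kg.
Tool frame: the origin (TCP) lies at the very end of the fingers, on their centre line; the grasp point (between the pads) lies 19 mm behind it (ctrl.grasp_offset is the distance from the TCP to the grasp point, in m); z points along the fingers, y is the direction in which the jaws open and shut (so a half turn about z gives the same grasp; the last joint's range is limited). The gripper opens to 87 mm and grips with 3 to 60 N. Pads are 19 mm wide; open, the fingers measure 117 mm over their backs; the gripper's body (75 mm by 190 mm) begins 51 mm behind the grasp point.
Start: joints at [-1.113, 0.321, -0.07, 1.45, 0.023, 1.371, -0.057], TCP at [0.279, 0.587, 0.223] pointing down, gripper open.
Joint ranges: [-2.86, 2.86], [-0.3, 2.09], [-1.38, 1.24], [0.06, 2.45], [-1.56, 4.7], [0.09, 2.05], [-2.69, 2.69]. Speed limits (rad/s): [2.57, 2.57, 3.14, 3.14, 3.14, 3.14, 3.14].

INTERFACE

Orientations are given as a rotation vector (axis times angle).
In Python, from bench import ctrl gives the robot as it stands.
- The arm moves only by the shell command python3 -m creep 'ROWS' [FORCE]. ROWS is JSON, a list that holds one entry, the list of rows, each a list of 7 numbers: the opening, from 0 (shut) to 1 (fully open), then the shift along the tool's x, y, z in mm, then the turn, a rotation vector about the tool's x, y, z in rad. In form: [[[grip, dx, dy, dz, rx, ry, rz], ...]]. A call has 1 to 5 rows; each row is the pose to reach, as a shift and turn from the pose commanded when the call began, along the tool's axes at that moment; what a row does not reach only later rows make up. A row lasts 1/10 s, in which the tool goes at most 50 mm and 8.59 degrees, less where a joint would pass 70% of its speed; a pose out of reach is approached as far as the arm can. A call with a gripper value outside its range is refused whole. The fingers move at their own pace and stop on an object; FORCE is the grip in N (left out, the last holds). Time passes only in rows, so rows that repeat a pose let the fingers close. It gives the time, the measured TCP pose, the force and the opening at its end, in the units of the state.
- ctrl.get_state(): the state, without advancing time (a new reading comes with each control period).
- ctrl.get_image(name): name is "side" or "top" or "wrist"; returns the picture (400x640x3 uint8, red, green, blue); there is no depth.
- ctrl.camera_params(name): a dict with "K" (3x3 intrinsics, pixels), "pose" (4x4, takes a point from camera to world coordinates). Camera axes: x right, y down, z forward; pixel columns grow to the right and rows downward; lengths in m; the calibration is good to about 2 mm. A picture is of the moment at which its call begins: read the wrist's pose just before it. camera_params takes no time and is no camera call; for the wrist camera it gives the pose at the moment of the call.
- ctrl.close_job(): hands the job in, once; it reports no verdict.
The state is a dict: "time": time; "joint_positions": joint angles; "qd": joint speeds; "joint_torque": joint torques, N m; "position": TCP position; "tool_rot": TCP orientation; "ft_force": force on the tool from outside, world axes, zero at the start; "torque": the same for the moment, N m; "grip_width": opening from 0.0 (shut) to 1.0 (fully open).
Only numpy, scipy, OpenCV 4.12 (cv2) and the standard library are available. Lean on these libraries where they do the work, as an engineer would, in place of code of your own. Each camera call takes 0.05 s, during which the arm holds its last target. There are 200 camera calls.

TASK

Change the vacuum pot over from the blue line to the orange line: first swing the selector lever to its upright centre-off position and let it stay there for at least a second. While it is off, turn the pot's lid on its rim, without lifting it off, until its two red keys drop into the rim's notches and the lid sits fully down. Only then throw the lever right over to the orange side, let go of everything, and leave the bottles and the tube rack where they stand.

Things in the scene. Friction and masses are not known exactly. Their poses are not given: they have to be found in the camera images.
- selector: grey changeover valve box fixed to the bench, 100 (its x) x 170 (its y) x 50 mm high; origin: centre of its underside. Blue stripe on top at its -y end, orange stripe at its +y end, white marks midway. Two dark cheeks, up to 69 mm above the bench, carry the lever's pivot: a level axis along the box's x, 58 mm above the bench, over the box's centre
- lever (a joint): angle of the selector lever (rad): 0 upright = centre off, -0.65 stop on the blue side (leaning to the box's -y), +0.65 stop on the orange side (leaning to its +y). It starts on the blue side. No detents: even friction (about 0.25 N m, some 2 N at the grip) keeps it wherever it is left
- lever_grip (a point): centre of the lever's red grip, a barrel 28 mm in diameter and 40 mm long lying along the box's x, 115 mm from the pivot on a 12 mm steel rod (173 mm above the bench when upright). It moves with the lever; can be pinched from above by its two flat ends (40 mm) or across its barrel
- pot: clear round pot fixed to the bench, origin at the centre of its underside. Its metal rim, outer radius 66 mm and bore radius 48 mm, has its top 90 mm above the bench, with two notches cut right through the rim, 25 mm wide and 12 mm deep, at the pot's +x and -x. A brass stub on the pot's +y side, 50 mm up
- lid: white loose lid, about 0.35 kg; origin: centre of the disc's underside. Disc radius 56, 8 mm thick; spigot below, radius 45.5, 14 mm deep, stays in the bore. Red keys at the lid's +x and -x, 17 mm wide, out to radius 66, 8 mm below the underside. At first the keys stand on the rim (underside 98 mm above the bench); keys in the notches, either way round, it is at 90 mm, disc on the rim
- lid_handle (a point): grip point of the lid, on its axis 36 mm above the disc's underside: the black bar handle, 90 mm long along the lid's x (in line with the keys), 16 mm wide, its top 48 mm above the underside and its grip 24 mm tall; the disc's top is 28 mm below this point
- reagent: bystander: clear glass bottle with blue cap, 72 mm in diameter, 150 mm high, origin at the centre of its underside
- amber_jar: bystander: amber jar with black cap, 68 mm in diameter, 120 mm high, origin at the centre of its underside
- tube_rack: bystander: white tube rack 60 x 160 x 50 mm, loose, origin at the centre of its underside

How it is judged:
By the outcome, as a careful person would: the job done as asked, in the order asked, and still so for the second after the job is handed in, with the robot touching nothing.
It also fails if it takes over 67 s, if anything falls off the work surface, if the arm or the gripper's body presses on something with over 40 N, if the wrist force passes 120 N, or if a joint passes its speed limit or range.

## Working session

There is one attempt and no reset: what is moved stays moved. The work goes in short steps, Python scripts to look and compute and a shell command to move; the robot and the scene stay as the last step left them, time stands still between calls to the robot, and variables do not carry over. Pictures are saved under pics/ and viewed, about 8 in all and at most 12, crops included, and the job is handed in when it is done.

```bash
ls; mkdir -p pics; python3 - <<'E'
from bench import ctrl
import cv2,numpy as np
for n in("top","side"):
    im=ctrl.get_image(n); cv2.imwrite(f"pics/{n}0.png",im[:,:,::-1])
    p=ctrl.camera_params(n); print(n,np.round(p["K"],1).tolist(),np.round(p["pose"],3).tolist())
s=ctrl.get_state(); print(s)
E
```

```text
pics
top [[473.1, 0.0, 323.0], [0.0, 473.1, 197.8], [0.0, 0.0, 1.0]] [[0.028, -0.998, 0.063, 0.562], [-0.999, -0.027, 0.017, -0.017], [-0.016, -0.063, -0.998, 1.007], [0.0, 0.0, 0.0, 1.0]]
side [[501.0, 0.0, 322.9], [0.0, 501.0, 205.0], [0.0, 0.0, 1.0]] [[0.828, -0.315, 0.463, 0.078], [-0.56, -0.452, 0.694, -0.815], [-0.01, -0.834, -0.551, 0.786], [0.0, 0.0, 0.0, 1.0]]
{'time': 0.1, 'joint_positions': array([-1.11287463,  0.32175662, -0.07009105,  1.45153988,  0.02263298,
        1.37077747, -0.05689841]), 'qd': array([ 0.00149098, -0.0003103 , -0.0016116 , -0.00228421, -0.00152787,
        0.00080849, -0.00105289]), 'joint_torque': array([ 5.51292669e-04, -4.92574668e+01, -4.05105958e-01, -3.13395917e+01,
       -6.41643419e-02,  3.95620940e-02,  5.40233782e-05]), 'position': array([0.27894982, 0.58656733, 0.22157249]), 'tool_rot': array([-6.91325775e-01, -3.06432276e+00,  2.63162252e-03]), 'ft_force': array([-0.09626852,  0.72705815,  0.34397459]), 'torque': array([-0.04294595,  0.03751044, -0.01744863]), 'grip_width': 0.9981576294446726}
```

View pics/top0.png

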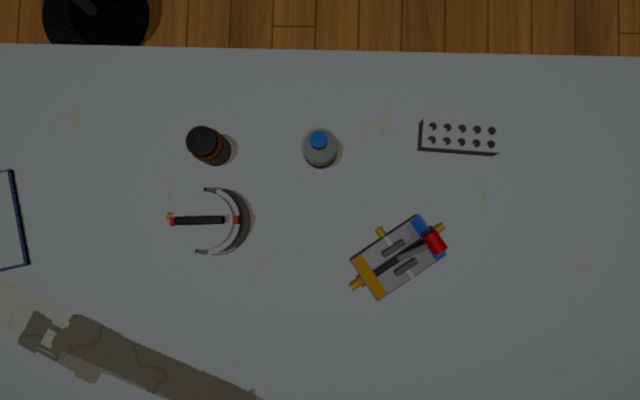

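View pics/side0.png

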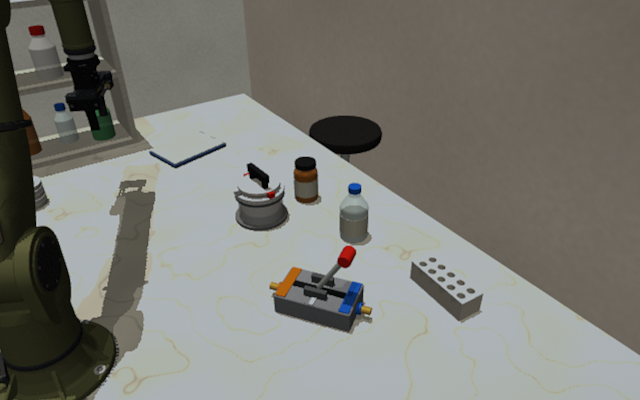

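Top view: the selector is near (400,258), its blue stripe at (425,227) and orange stripe at (368,278), with the red grip at (434,243). The pot is near (212,221) with the lid handle along the columns. The amber jar is at (207,143), the reagent at (320,147) and the rack at (458,135).

```bash
cat > h.py <<'E'
import cv2,numpy as np
from bench import ctrl
from scipy.spatial.transform import Rotation as R
def ray(n,u,v,z,p=None):
    p=p or ctrl.camera_params(n); K=np.array(p["K"]);T=np.array(p["pose"])
    d=T[:3,:3]@np.linalg.solve(K,[u,v,1.]); o=T[:3,3]
    return o+d*(z-o[2])/d[2]
def proj(n,X,p=None):
    p=p or ctrl.camera_params(n); T=np.linalg.inv(p["pose"]); q=p["K"]@(T[:3,:3]@X+T[:3,3]); return q[:2]/q[2]
def masks(im):
    h=cv2.cvtColor(im,cv2.COLOR_RGB2HSV); H,S,V=cv2.split(h)
    b=lambda a:a.astype(np.uint8)
    return dict(red=b(((H<6)|(H>174))&(S>170)&(V>60)),orange=b((H>12)&(H<24)&(S>190)&(V>90)),blue=b((H>98)&(H<118)&(S>170)&(V>60)))
def blobs(m,amin=6):
    n,l,s,c=cv2.connectedComponentsWithStats(m)
    return [(np.round(c[i],1).tolist(),int(s[i,4])) for i in range(1,n) if s[i,4]>=amin]
E
python3 - <<'E'
from h import *
im=cv2.imread("pics/top0.png")[:,:,::-1].copy()
for k,m in masks(im).items():
    z={'red':.13,'orange':.05,'blue':.05}[k]
    for c,a in blobs(m): print(k,c,a,np.round(ray("top",*c,z),3))
im2=cv2.imread("pics/side0.png")[:,:,::-1].copy()
for k,m in masks(im2).items(): print('side',k,blobs(m,15))
cr=im[170:270,150:270,::-1]; cr=cv2.convertScaleAbs(cv2.resize(cr,None,fx=6,fy=6,interpolation=cv2.INTER_CUBIC),alpha=1.5)
cv2.imwrite("pics/pot0.png",cr[:600])
E
```

```text
red [235.7, 219.3] 41 [0.573 0.159 0.13 ]
red [172.0, 221.0] 23 [0.567 0.278 0.13 ]
red [434.9, 242.2] 308 [ 0.541 -0.21   0.13 ]
orange [439.6, 227.9] 27 [ 0.568 -0.237  0.05 ]
orange [381.2, 230.3] 10 [ 0.56  -0.119  0.05 ]
orange [378.8, 232.9] 9 [ 0.555 -0.115  0.05 ]
orange [369.4, 276.7] 451 [ 0.467 -0.098  0.05 ]
orange [358.7, 282.4] 59 [ 0.455 -0.077  0.05 ]
blue [318.4, 139.9] 225 [0.741 0.012 0.05 ]
blue [419.1, 225.7] 178 [ 0.572 -0.195  0.05 ]
blue [438.6, 256.1] 31 [ 0.512 -0.235  0.05 ]
side red [([35.5, 30.0], 104), ([270.6, 194.3], 42), ([346.4, 256.2], 258)]
side orange [([304.3, 173.5], 42), ([287.5, 282.0], 290)]
side blue [([58.2, 106.5], 46), ([354.4, 188.2], 102), ([349.6, 297.4], 319), ([358.1, 307.4], 59)]
```

View pics/pot0.png

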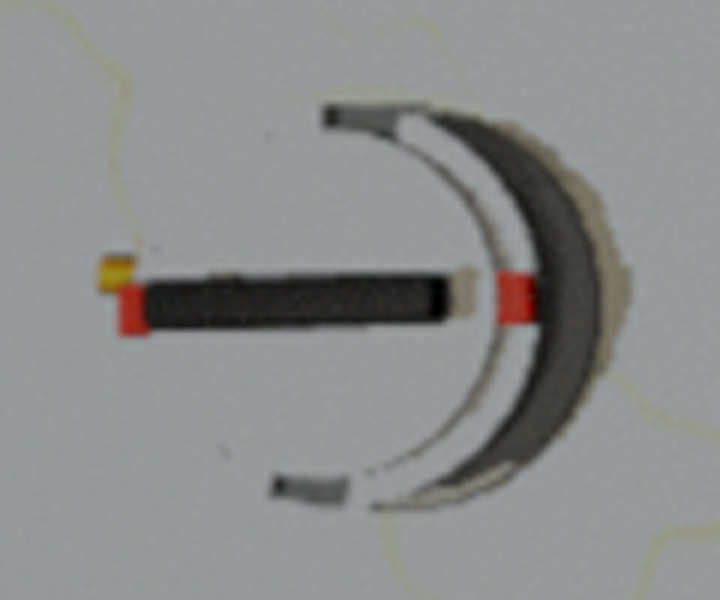

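The crop shows the notch openings (grey gaps) at px (210.2,189.7) and (201.7,251.6), the keys at (172.3,221.7) and (236.3,219.7), and the brass stub at (169.3,215.5). The lid therefore needs roughly 80° of counter-clockwise turn.

```bash
cat >> h.py <<'E'
def rel(P,yawdir):
    """target TCP P, jaw direction (world angle, rad), tool down -> shift mm in tool axes, turn"""
    s=ctrl.get_state(); R0=R.from_rotvec(s["tool_rot"])
    y=np.array([np.cos(yawdir),np.sin(yawdir),0]); best=None
    for sg in(1,-1):
        z=np.array([0,0,-1.]); Rt=R.from_matrix(np.c_[np.cross(sg*y,z),sg*y,z])
        rv=(R0.inv()*Rt).as_rotvec()
        print(" shift",np.round(1e3*R0.inv().apply(np.array(P)-s["position"]),1),"turn",np.round(rv,3))
    print(" q7",s["joint_positions"][6].round(3),"t",s["time"])
E
python3 - <<'E'
from h import *
r=lambda u,v,z:ray("top",u,v,z)
A=r(210.2,189.7,.086);B=r(201.7,251.6,.086);k1=r(172.3,221.7,.098);k2=r(236.3,219.7,.095);st=r(169.3,215.5,.05)
ang=lambda d:np.degrees(np.arctan2(d[1],d[0]))
print("notch",A,B,"mid",(A+B)/2,"len",np.linalg.norm(A-B),ang(A-B))
print("keys",k1,k2,(k1+k2)/2,ang(k1-k2)," stub",st,ang(st-(A+B)/2),np.linalg.norm(st-(A+B)/2))
h1=r(150+145/6,170+300/6,.146);h2=r(150+430/6,170+296/6,.146);print("handle top",h1,h2,(h1+h2)/2,ang(h1-h2),np.linalg.norm(h1-h2))
g=r(434.9,242.2,.152);print("grip",g,"side px pred",proj("side",g),"meas 346.4,256.2")
o=r(369.4,276.7,.05); print("orange",o,"box y ang",ang(o-g),np.linalg.norm((o-g)[:2]))
b=r(419.1,225.7,.05)-r(438.6,256.1,.05);print("blue stripe ang",ang(b))
im=cv2.imread("pics/top0.png")[:,:,::-1].copy();m=masks(im)["orange"]
n,l,s,c=cv2.connectedComponentsWithStats(m);i=1+np.argmax(s[1:,4]);
q=cv2.boxPoints(cv2.minAreaRect(np.argwhere(l==i)[:,::-1].astype(np.float32)));Q=np.array([r(*p,.05) for p in q]);print("orange rect",Q.round(3),[round(ang(Q[j]-Q[j-1]),1) for j in range(4)])
print("jar",r(203,140,.12),"bottle",r(318.4,140,.15))
s=ctrl.get_state();print(R.from_rotvec(s["tool_rot"]).as_matrix().round(3))
E
```

```text
notch [0.63012702 0.22031371 0.086     ] [0.50908218 0.23166322 0.086     ] mid [0.5696046  0.22598846 0.086     ] len 0.12157575103719198 -5.356557250116761
keys [0.5654264  0.28786656 0.098     ] [0.57277463 0.16490296 0.095     ] [0.56910051 0.22638476 0.0965    ] 93.41989409841987  stub [0.57798229 0.31071072 0.05      ] 84.35271354531287 0.0924340068568772
handle top [0.56846308 0.26848073 0.146     ] [0.5721147  0.18150561 0.146     ] [0.57028889 0.22499317 0.146     ] 92.40413009306928 0.08705173896256622
grip [ 0.54185192 -0.20507577  0.152     ] side px pred [347.68819988 259.07133678] meas 346.4,256.2
orange [ 0.46683684 -0.097824    0.05      ] box y ang 124.9700858550695 0.13088240261718512
blue stripe ang 33.73951272141873
orange rect [[ 0.499 -0.063  0.05 ]
 [ 0.51  -0.079  0.05 ]
 [ 0.435 -0.132  0.05 ]
 [ 0.424 -0.116  0.05 ]] [np.float64(35.3), np.float64(-54.9), np.float64(-144.8), np.float64(125.0)]
jar [0.72191062 0.22938129 0.12      ] bottle [0.72188264 0.00918868 0.15      ]
[[-0.903  0.429 -0.001]
 [ 0.429  0.903 -0.002]
 [-0.    -0.002 -1.   ]]
```

```bash
T="[1,-577,-602,-60,0,0,0]"; python3 -m creep '[[[1,-577,-602,-60,0,0,0],[1,-577,-602,-60,0,0,0],[1,-577,-602,-60,0,0,0],[1,-577,-602,-60,0,0,0],[1,-577,-602,-60,0,0,0]]]'; python3 -c "
from h import *
rel([.542,-.205,.26],np.radians(35))"
```

```text
time: 0.6
position: [0.3579, 0.3482, 0.2402]
tool_rot: [-0.691, -3.064, 0.001]
ft_force: [0.7, 0.5, 0.1]
grip_width: 1.002
 shift [-403.8 -420.5  -19.7] turn [-0.    -0.     0.516]
 shift [-403.8 -420.5  -19.7] turn [ 0.000e+00 -1.000e-03 -2.625e+00]
 q7 0.302 t 0.6
```

```bash
python3 -m creep '[[[1,-404,-420,-20,0,0,0],[1,-404,-420,-20,0,0,0],[1,-404,-420,-20,0,0,0],[1,-404,-420,-20,0,0,0],[1,-404,-420,-20,0,0,0]]]'; python3 -m creep '[[[1,-231,-240,-11,0,0,0.516],[1,-231,-240,-11,0,0,0.516],[1,-231,-240,-11,0,0,0.516],[1,-231,-240,-11,0,0,0.516],[1,-231,-240,-11,0,0,0.516]]]'; python3 -c "
from h import *
rel([.542,-.205,.26],np.radians(35))"
```

```text
time: 1.1
position: [0.4368, 0.1113, 0.249]
tool_rot: [0.691, 3.065, 0.001]
ft_force: [0.4, 0.0, 0.6]
grip_width: 1.0
time: 1.6
position: [0.516, -0.1255, 0.2574]
tool_rot: [1.452, 2.786, 0.001]
ft_force: [0.6, 0.1, 0.4]
grip_width: 0.999
 shift [-80.  -24.2  -2.7] turn [ 0.001 -0.    -0.001]
 shift [-80.  -24.2  -2.7] turn [-0.000e+00 -1.000e-03  3.141e+00]
 q7 0.827 t 1.6
```

```bash
python3 -m creep '[[[1,-80,-24,-3,0,0,0],[1,-80,-24,-3,0,0,0],[1,-80,-24,-3,0,0,0],[1,-80,-24,-3,0,0,0]]]'; python3 -c "
from h import *
p=ctrl.camera_params('wrist'); im=ctrl.get_image('wrist'); cv2.imwrite('pics/w1.png',im[:,:,::-1])
for k,m in masks(im).items():
    for c,a in blobs(m,60): print(k,c,a,np.round(ray('wrist',*c,.155 if k=='red' else .05,p),3))
"
```

```text
time: 2.0
position: [0.5418, -0.2032, 0.2596]
tool_rot: [-1.452, -2.784, 0.001]
ft_force: [0.3, 0.6, -0.5]
grip_width: 1.0
red [314.9, 194.2] 1206 [ 0.543 -0.202  0.155]
blue [615.1, 115.2] 1012 [0.804 0.066 0.05 ]
blue [290.8, 177.9] 333 [ 0.522 -0.226  0.05 ]
blue [338.8, 178.0] 330 [ 0.573 -0.191  0.05 ]
```

View pics/w1.png

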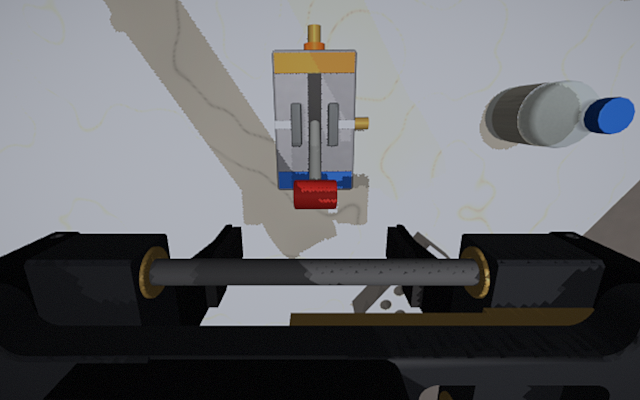

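The wrist view shows the grip centred between the jaws at (315,194). The box is aligned with the tool, and tool x matches the box's +y. I go straight down and pinch its ends.

```bash
python3 -c "
from h import *
p=ctrl.camera_params('wrist');print(ray('wrist',315.5,124,.05,p), 'expect .503 -.146')"
python3 -m creep '[[[1,0,1,45,0,0,0],[1,0,1,90,0,0,0],[1,0,1,129,0,0,0],[1,0,1,129,0,0,0],[0.4,0,1,129,0,0,0]]]' 15; python3 -m creep '[[[0.35,0,0,0,0,0,0],[0.35,0,0,0,0,0,0],[0.35,0,0,0,0,0,0],[0.35,0,0,0,0,0,0],[0.35,0,0,0,0,0,0]]]' 15
```

```text
[ 0.50930865 -0.15071983  0.05      ] expect .503 -.146
time: 2.55
position: [0.5432, -0.2008, 0.1319]
tool_rot: [-1.447, -2.788, -0.001]
ft_force: [-0.5, 0.0, 0.1]
grip_width: 0.962
time: 3.05
position: [0.5433, -0.2024, 0.1318]
tool_rot: [1.45, 2.786, 0.001]
ft_force: [0.5, -0.5, 0.9]
grip_width: 0.542
```

```bash
python3 -m creep '[[[0.35,0,0,0,0,0,0],[0.35,0,0,0,0,0,0],[0.35,0,0,0,0,0,0]]]' 15
python3 - <<'E'
from h import *
im=cv2.imread('pics/w1.png')
for c in(285,290,344,347): print(c,[(r,int(im[r,c].mean()),int(im[r,c,0])-int(im[r,c,2])) for r in range(44,200,1) if abs(int(im[r,c].mean())-int(im[r-1,c].mean()))>12])
p=ctrl.camera_params('wrist')
im=ctrl.get_image('wrist'); cv2.imwrite('pics/w2.png',im[:,:,::-1])
E
```

```text
time: 3.35
position: [0.5424, -0.203, 0.1314]
tool_rot: [-1.451, -2.786, 0.001]
ft_force: [-2.0, -1.6, 3.0]
grip_width: 0.46
285 [(49, 150, 11), (50, 120, 9), (51, 137, 17), (53, 124, -97), (74, 147, 15), (121, 174, 12), (128, 165, 11), (129, 147, 8), (160, 133, 7), (162, 115, 6), (163, 85, 5), (171, 73, 23), (190, 121, -12), (191, 139, -12)]
290 [(49, 151, 11), (50, 119, 9), (51, 135, 17), (73, 100, -35), (74, 139, 16), (75, 159, 8), (104, 130, 7), (119, 102, 6), (120, 125, 10), (121, 158, 12), (128, 153, 11), (129, 123, 8), (130, 138, 6), (167, 137, 7), (169, 114, 5), (170, 90, 0), (171, 77, 24), (190, 126, -12), (191, 146, -13)]
344 [(49, 141, 6), (50, 109, 10), (51, 133, 8), (53, 116, -119), (72, 99, -88), (73, 124, 5), (74, 146, 12), (120, 170, 11), (128, 158, 9), (171, 114, 58), (172, 99, 134), (176, 77, 100), (177, 52, 78), (189, 76, -7), (190, 131, -13), (191, 146, -12)]
347 [(49, 137, 5), (50, 105, 10), (51, 132, -1), (53, 116, -117), (72, 96, -90), (73, 130, 7), (74, 149, 13), (120, 168, 11), (128, 153, 10), (171, 113, 57), (172, 99, 134), (176, 72, 96), (177, 55, 76), (190, 130, -12), (191, 147, -13)]
```

View pics/w2.png

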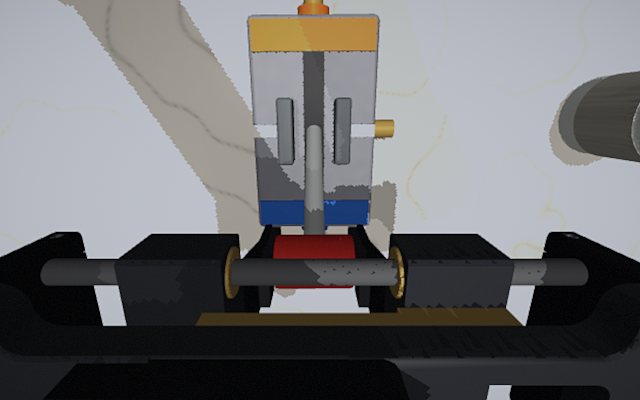

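The grip is pinched: 0.46 opening is the 40 mm expected. In w2 the box ends are at rows ~16 and ~225 and the white marks at row ~130. I now work out the pivot before turning the lever.

```bash
python3 - <<'E'
from h import *
p2=ctrl.camera_params('wrist'); x=np.array([-.574,.819,0])
s=ctrl.get_state(); print(s["position"],s["ft_force"])
im=cv2.imread('pics/w2.png')
print([(r,int(im[r,262].mean())) for r in range(8,235) if abs(int(im[r,262].mean())-int(im[r-1,262].mean()))>10])
for v in(15,130,225):
    P=ray('wrist',314,v,.05,p2); print('w2',v,P.round(4),((P-s["position"])@x).round(4))
# top view: white marks / box ends along box y
t=cv2.imread('pics/top0.png')
for side in(.043,-.043):
    c=np.array([.507,-.150,.05])+side*np.array([.819,.574,0]); d=[]
    for a in np.arange(-.11,.111,.002):
        u,v=proj("top",c+a*x); d.append(int(cv2.getRectSubPix(t,(1,1),(float(u),float(v))).mean()))
    print(side,d)
E
```

```text
[ 0.54244733 -0.2029994   0.13140027] [-3.12373815 -1.75066508  3.03788983]
[(14, 150), (15, 114), (16, 140), (17, 153), (19, 127), (51, 101), (52, 141), (53, 168), (125, 189), (137, 163), (138, 100), (158, 87), (200, 63), (202, 64), (226, 139), (227, 162), (231, 135), (232, 107), (233, 58), (234, 1)]
w2 15 [ 0.4607 -0.0849  0.05  ] 0.1436
w2 130 [ 0.5082 -0.1528  0.05  ] 0.0608
w2 225 [ 0.5557 -0.2208  0.05  ] -0.0222
0.043 [102, 101, 101, 102, 101, 102, 102, 102, 102, 103, 96, 79, 70, 65, 60, 59, 59, 60, 59, 59, 58, 58, 60, 64, 73, 80, 80, 82, 83, 85, 86, 87, 86, 86, 87, 87, 87, 87, 86, 87, 86, 87, 88, 88, 88, 87, 87, 88, 88, 89, 92, 99, 102, 103, 101, 92, 84, 86, 88, 88, 89, 89, 90, 90, 89, 89, 89, 90, 90, 90, 89, 90, 90, 92, 90, 90, 89, 89, 89, 89, 91, 88, 81, 66, 59, 61, 60, 59, 60, 59, 57, 59, 63, 69, 68, 74, 95, 102, 102, 102, 101, 102, 102, 101, 102, 102, 102, 102, 101, 101, 102]
-0.043 [101, 101, 101, 103, 101, 102, 101, 99, 98, 98, 83, 67, 61, 62, 62, 64, 63, 63, 63, 61, 62, 59, 56, 56, 67, 78, 80, 80, 80, 80, 81, 82, 82, 80, 80, 81, 81, 82, 82, 82, 82, 82, 81, 81, 82, 83, 83, 82, 83, 83, 91, 99, 101, 101, 98, 85, 77, 82, 84, 84, 84, 83, 84, 83, 83, 83, 84, 85, 85, 84, 84, 84, 85, 85, 86, 86, 85, 85, 85, 85, 85, 83, 75, 64, 58, 58, 57, 57, 58, 58, 58, 58, 59, 65, 68, 80, 97, 102, 102, 102, 101, 101, 101, 101, 101, 102, 101, 100, 100, 100, 101]
```

Top and wrist views agree on the pivot at about (0.509,-0.153), so the grip is ~60 mm off it and the lever sits near -0.55. I swing concentrically about the pivot (radius 110 mm at the pinch) to upright.

```bash
python3 -m creep '[[[0.35,14,0,-7.6,0,0,0],[0.35,28.5,0,-13,0,0,0],[0.35,43.6,0,-16.4,0,0,0],[0.35,59,0,-17.6,0,0,0],[0.35,59,0,-17.6,0,0,0]]]' 15; python3 -m creep '[[[0.35,0,0,0,0,0,0],[0.35,0,0,0,0,0,0]]]';python3 - <<'E'
from h import *
p=ctrl.camera_params('wrist'); im=ctrl.get_image('wrist'); cv2.imwrite('pics/w3.png',im[:,:,::-1])
im=ctrl.get_image('top'); cv2.imwrite('pics/t3.png',im[:,:,::-1])
s=ctrl.get_state();print(s["position"],s["grip_width"])
x=np.array([-.574,.819,0])
for n,i,pp in(("top",im,None),):
    for c,a in blobs(masks(i)["red"],60): P=ray(n,*c,.178,pp);print(c,a,P,(P-[.509,-.153,0])@x)
S=ctrl.get_image("side");print(blobs(masks(S)["red"],30),proj("side",np.array([.509,-.153,.173])))
E
```

```text
time: 3.9
position: [0.5078, -0.154, 0.1492]
tool_rot: [-1.449, -2.786, 0.001]
ft_force: [-5.7, -1.7, 4.0]
grip_width: 0.458
time: 4.1
position: [0.5081, -0.1545, 0.1492]
tool_rot: [-1.45, -2.785, 0.001]
ft_force: [-4.0, -1.1, 6.0]
grip_width: 0.456
[ 0.5081404  -0.15452021  0.14924567] 0.45018211683761106
[([35.7, 30.0], 109), ([270.7, 194.2], 41)] [319.02278277 243.13782689]
```

```bash
python3 -m creep '[[[1,0,0,0,0,0,0],[1,0,0,0,0,0,0],[1,0,0,0,0,0,0],[1,0,0,0,0,0,0],[1,0,0,0,0,0,0]]]' 15; python3 -m creep '[[[1,0,0,0,0,0,0],[1,0,0,-40,0,0,0],[1,0,0,-80,0,0,0],[1,0,0,-110,0,0,0],[1,0,0,-110,0,0,0]]]';python3 - <<'E'
from h import *
p=ctrl.camera_params('wrist'); im=ctrl.get_image('wrist'); cv2.imwrite('pics/w4.png',im[:,:,::-1])
s=ctrl.get_state();print(s["position"],s["grip_width"])
x=np.array([-.574,.819,0])
for c,a in blobs(masks(im)["red"],60): P=ray("wrist",*c,.176,p);print(c,a,P,(P-[.509,-.153,0])@x)
S=ctrl.get_image("side");print(blobs(masks(S)["red"],30),proj("side",np.array([.509,-.153,.173])))
rel([.5695,.2255,.24],np.radians(3))
E
```

```text
time: 4.75
position: [0.5093, -0.1538, 0.1488]
tool_rot: [1.45, 2.787, 0.0]
ft_force: [-0.6, 0.4, -0.3]
grip_width: 0.824
time: 5.25
position: [0.5117, -0.1548, 0.2636]
tool_rot: [1.447, 2.78, 0.005]
ft_force: [0.2, -0.3, -0.4]
grip_width: 0.997
[ 0.51045906 -0.15434706  0.26104801] 0.9968388692145702
[310.0, 194.4] 1337 [ 0.5075894  -0.15277755  0.176     ] 0.0009918712232675423
[([35.6, 30.0], 106), ([270.6, 194.3], 42), ([317.7, 243.3], 245)] [319.02278277 243.13782689]
 shift [276.3 266.9  19.4] turn [0.001 0.    0.559]
 shift [276.3 266.9  19.4] turn [-0.000e+00  2.000e-03 -2.583e+00]
 q7 0.886 t 5.35
```

View pics/w4.png

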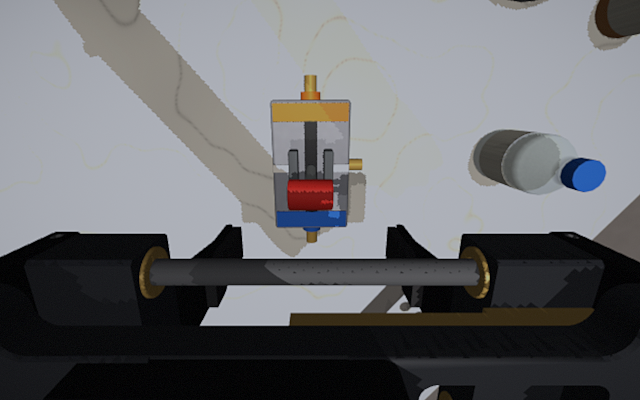

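The lever is upright: its grip is within 1–2 mm of the pivot in both wrist and side views. On to the lid.

```bash
python3 -m creep '[[[1,276,267,19,0,0,0],[1,276,267,19,0,0,0],[1,276,267,19,0,0,0],[1,276,267,19,0,0,0],[1,276,267,19,0,0,0]]]';python3 -m creep '[[[1,97,94,7,0,0,0.559],[1,97,94,7,0,0,0.559],[1,97,94,7,0,0,0.559],[1,97,94,7,0,0,0.559],[1,97,94,7,0,0,0.559]]]'; python3 - <<'E'
from h import *
rel([.5695,.2255,.24],np.radians(3))
p=ctrl.camera_params('wrist'); im=ctrl.get_image('wrist'); cv2.imwrite('pics/w5.png',im[:,:,::-1])
for c,a in blobs(masks(im)["red"],20): print(c,a,ray("wrist",*c,.098,p))
E
```

```text
time: 5.85
position: [0.5474, 0.0944, 0.2446]
tool_rot: [-1.45, -2.785, 0.003]
ft_force: [1.0, 0.1, 0.7]
grip_width: 0.997
time: 6.35
position: [0.5685, 0.227, 0.2369]
tool_rot: [-2.16, -2.28, 0.007]
ft_force: [-0.7, -0.8, 0.4]
grip_width: 0.996
 shift [-1.5  0.9 -3.1] turn [-0.004  0.002  0.002]
 shift [-1.5  0.9 -3.1] turn [-0.004 -0.006 -3.14 ]
 q7 -0.291 t 6.35
[315.0, 126.0] 60 [0.56635079 0.28818413 0.098     ]
[315.5, 242.5] 28 [0.57388892 0.16077238 0.098     ]
```

View pics/w5.png

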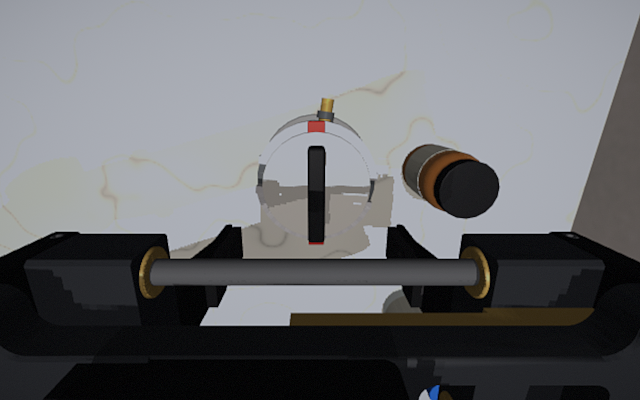

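The handle stands vertical in the image at column 316, between the jaws. The keys are at (315,126) and (315,243), and the notches at (261,180) and (372,187). I descend and grip.

```bash
python3 -m creep '[[[1,-1.5,1,45,0,0,0],[1,-1.5,1,90,0,0,0],[1,-1.5,1,121,0,0,0],[1,-1.5,1,121,0,0,0],[0.5,-1.5,1,121,0,0,0]]]' 20; python3 -m creep '[[[0.1,0,0,0,0,0,0],[0.1,0,0,0,0,0,0],[0.1,0,0,0,0,0,0],[0.1,0,0,0,0,0,0],[0.1,0,0,0,0,0,0]]]' 20;  python3 -m creep '[[[0.1,0,0,0,0,0,0],[0.1,0,0,0,0,0,0],[0.1,0,0,0,0,0,0],[0.1,0,0,0,0,0,0],[0.1,0,0,0,0,0,0]]]' 20; python3 -c "
from h import *
s=ctrl.get_state();print(s['joint_positions'].round(2),s['ft_force']);rel([.5695,.226,.115],np.radians(84.5))"
```

```text
time: 6.9
position: [0.5711, 0.2232, 0.1189]
tool_rot: [2.163, 2.278, -0.001]
ft_force: [0.5, 0.4, 0.3]
grip_width: 0.964
time: 7.4
position: [0.571, 0.2247, 0.1191]
tool_rot: [2.163, 2.279, 0.001]
ft_force: [0.1, 0.8, 0.5]
grip_width: 0.54
time: 7.9
position: [0.5708, 0.2246, 0.1185]
tool_rot: [-2.163, -2.278, 0.0]
ft_force: [-0.1, -0.1, -0.3]
grip_width: 0.18
[-0.75  0.33  0.41  1.69 -0.14  1.16 -0.26] [-0.0589418  -0.07230722 -0.25006151]
 shift [ 1.5 -1.2  3.5] turn [-0.    -0.    -1.423]
 shift [ 1.5 -1.2  3.5] turn [-0.     0.     1.719]
 q7 -0.258 t 7.9
```

```bash
python3 -m creep '[[[0.1,0,0,0,0,0,0],[0.1,0,0,0,0,0,-0.12],[0.1,0,0,0,0,0,-0.24],[0.1,0,0,0,0,0,-0.36],[0.1,0,0,0,0,0,-0.48]]]' 20; python3 -m creep '[[[0.1,0,0,0,0,0,-0.12],[0.1,0,0,0,0,0,-0.24],[0.1,0,0,0,0,0,-0.36],[0.1,0,0,0,0,0,-0.48],[0.1,0,0,0,0,0,-0.6]]]' 20; python3 -m creep '[[[0.1,0,0,0,0,0,-0.1],[0.1,0,0,0,0,0,-0.2],[0.1,0,0,0,0,0,-0.3],[0.1,0,0,0,0,0,-0.34],[0.1,0,0,0,0,0,-0.34]]]' 20; python3 - <<'E'
from h import *
rel([.5695,.226,.115],np.radians(84.5))
im=ctrl.get_image('top'); cv2.imwrite('pics/t6.png',im[:,:,::-1])
for c,a in blobs(masks(im)["red"],6): print(c,a,ray("top",*c,.098))
E
```

```text
time: 8.4
position: [0.571, 0.2244, 0.1185]
tool_rot: [1.553, 2.731, 0.0]
ft_force: [0.3, 0.3, -0.7]
grip_width: 0.186
time: 8.9
position: [0.5709, 0.2245, 0.1185]
tool_rot: [0.677, 3.068, 0.0]
ft_force: [0.4, 0.2, -1.2]
grip_width: 0.185
time: 9.4
position: [0.5708, 0.2255, 0.1182]
tool_rot: [0.154, 3.138, 0.002]
ft_force: [1.6, 2.8, -5.0]
grip_width: 0.183
 shift [1.3 0.4 3.2] turn [ 0.001  0.    -0.002]
 shift [1.3 0.4 3.2] turn [ 0.000e+00 -2.000e-03  3.139e+00]
 q7 1.106 t 9.4
[209.1, 189.8] 37 [0.62899315 0.21934561 0.098     ]
[408.6, 261.4] 339 [ 0.50272228 -0.16759389  0.098     ]
[200.0, 252.8] 32 [0.50739455 0.2315921  0.098     ]
```

The keys are now at the notch pixels, and the wrist reads -5 N, so the lid hangs on the gripper. I lower it gently.

```bash
python3 -m creep '[[[0.1,0,0,2,0,0,0],[0.1,0,0,4,0,0,0],[0.1,0,0,6,0,0,0],[0.1,0,0,8,0,0,0],[0.1,0,0,8.5,0,0,0]]]' 20; python3 -m creep '[[[0.1,0,0,0,0,0,0],[0.1,0,0,0,0,0,0]]]' 20
```

```text
time: 9.95
position: [0.5714, 0.2249, 0.1105]
tool_rot: [0.155, 3.137, 0.001]
ft_force: [1.2, 2.7, 1.0]
grip_width: 0.184
time: 10.15
position: [0.5713, 0.2249, 0.1105]
tool_rot: [0.155, 3.137, 0.001]
ft_force: [2.3, 4.1, 0.3]
grip_width: 0.183
```

```bash
python3 -m creep '[[[0.6,0,0,0,0,0,0],[0.6,0,0,0,0,0,0],[0.6,0,0,0,0,0,0],[0.6,0,0,0,0,0,0],[0.6,0,0,0,0,0,0]]]' 20; python3 -m creep '[[[0.8,0,0,0,0,0,0],[0.8,0,0,-40,0,0,0],[0.8,0,0,-80,0,0,0],[0.8,0,0,-125,0,0,0],[0.8,0,0,-125,0,0,0]]]';  python3 - <<'E'
from h import *
rel([.5085,-.1535,.28],np.radians(35))
S=ctrl.get_image("side"); W=ctrl.get_image("wrist")
a=cv2.imread("pics/side0.png")[140:240,210:310]; b=S[140:240,210:310,::-1]
u=np.hstack([cv2.resize(a,None,fx=4,fy=4,interpolation=2),cv2.resize(b,None,fx=4,fy=4,interpolation=2)])
cv2.imwrite("pics/s7.png",cv2.convertScaleAbs(u,alpha=1.2)); cv2.imwrite("pics/w7.png",W[:,:,::-1])
H=cv2.cvtColor(S,cv2.COLOR_RGB2GRAY);
print(blobs(masks(S)["red"],10))
for z in(.134,.142):print(proj("side",np.array([.57,.2255,z])))
E
```

```text
time: 10.65
position: [0.5706, 0.2241, 0.1099]
tool_rot: [-0.155, -3.137, 0.001]
ft_force: [-0.8, 0.1, -0.2]
grip_width: 0.539
time: 11.15
position: [0.5743, 0.2257, 0.2428]
tool_rot: [0.155, 3.127, 0.009]
ft_force: [0.5, 0.3, -0.6]
grip_width: 0.799
 shift [  27.6 -383.6  -40. ] turn [0.011 0.007 0.861]
 shift [  27.6 -383.6  -40. ] turn [-0.009  0.013 -2.281]
 q7 1.092 t 11.15
[([35.5, 30.0], 105), ([236.8, 193.3], 22), ([317.9, 243.1], 252)]
[258.34719532 173.66997883]
[258.09880843 171.00198128]
```

View pics/s7.png

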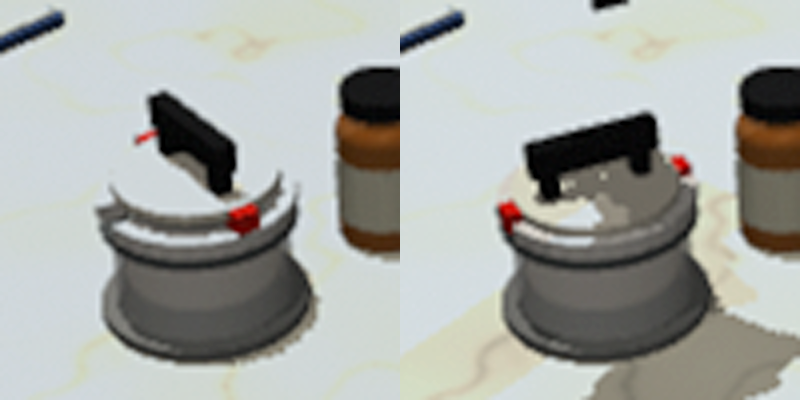

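The side view, before against after, shows the disc down flush on the rim. The keys are sunk at crop (508,217) and (680,165), and the handle is about 2.7 px lower, which is the expected 8 mm. Back to the lever.

```bash
python3 -m creep '[[[1,28,-384,-40,0,0,0],[1,28,-384,-40,0,0,0],[1,28,-384,-40,0,0,0],[1,28,-384,-40,0,0,0],[1,28,-384,-40,0,0,0]]]'; python3 -c "
from h import *
rel([.5085,-.1535,.28],np.radians(35))"
```

```text
time: 11.75
position: [0.5267, -0.0223, 0.2592]
tool_rot: [-0.155, -3.135, 0.0]
ft_force: [1.1, 0.3, -0.1]
grip_width: 0.995
 shift [   5.3 -132.4  -20.7] turn [-0.002 -0.003  0.861]
 shift [   5.3 -132.4  -20.7] turn [ 3.00e-03 -2.00e-03 -2.28e+00]
 q7 1.479 t 11.75
```

```bash
python3 -m creep '[[[1,5,-132,-20,0,0,0.861],[1,5,-132,-20,0,0,0.861],[1,5,-132,-20,0,0,0.861],[1,5,-132,-20,0,0,0.861],[1,5,-132,-20,0,0,0.861]]]'; python3 -m creep '[[[1,0,0,0,0,0,0.112],[1,0,0,0,0,0,0.112],[1,0,0,0,0,0,0.112]]]'; python3 - <<'E'
from h import *
p=ctrl.camera_params('wrist'); im=ctrl.get_image('wrist')
for c,a in blobs(masks(im)["red"],60): P=ray("wrist",*c,.176,p);print(c,a,P)
rel([.5085,-.1535,.149],np.radians(35))
E
```

```text
time: 12.25
position: [0.5091, -0.1529, 0.2793]
tool_rot: [-1.306, -2.854, 0.001]
ft_force: [-0.3, 1.1, -0.1]
grip_width: 1.001
time: 12.55
position: [0.5098, -0.1511, 0.2797]
tool_rot: [-1.447, -2.786, 0.001]
ft_force: [-0.3, -0.1, 0.0]
grip_width: 0.998
[310.5, 194.4] 1175 [ 0.50761707 -0.15267377  0.176     ]
 shift [ -1.2  -2.4 131. ] turn [-0.001 -0.001  0.002]
 shift [ -1.2  -2.4 131. ] turn [ 2.00e-03 -2.00e-03 -3.14e+00]
 q7 0.871 t 12.6
```

```bash
python3 -m creep '[[[1,-1,-2.5,45,0,0,0],[1,-1,-2.5,90,0,0,0],[1,-1,-2.5,131,0,0,0],[1,-1,-2.5,131,0,0,0],[0.4,-1,-2.5,131,0,0,0]]]' 15; python3 -m creep '[[[0.35,0,0,0,0,0,0],[0.35,0,0,0,0,0,0],[0.35,0,0,0,0,0,0],[0.35,0,0,0,0,0,0],[0.35,0,0,0,0,0,0]]]' 15;python3 -m creep '[[[0.35,0,0,0,0,0,0],[0.35,0,0,0,0,0,0],[0.35,0,0,0,0,0,0],[0.35,0,0,0,0,0,0]]]' 15; python3 -m creep '[[[0.35,17.5,0,1.4,0,0,0],[0.35,35.6,0,5.9,0,0,0],[0.35,52.7,0,13.5,0,0,0],[0.35,66.6,0,22.4,0,0,0],[0.35,69.2,0,24.5,0,0,0]]]' 15; python3 -m creep '[[[0.35,0,0,0,0,0,0],[0.35,0,0,0,0,0,0]]]'
```

```text
time: 13.1
position: [0.5089, -0.1536, 0.1503]
tool_rot: [-1.45, -2.786, 0.001]
ft_force: [0.3, 0.7, 0.4]
grip_width: 0.962
time: 13.6
position: [0.5092, -0.1536, 0.1504]
tool_rot: [1.451, 2.785, 0.001]
ft_force: [-0.5, -0.2, -0.4]
grip_width: 0.537
time: 14.0
position: [0.508, -0.1543, 0.1501]
tool_rot: [-1.452, -2.785, 0.002]
ft_force: [-5.0, -2.3, 5.2]
grip_width: 0.455
time: 14.5
position: [0.4686, -0.0985, 0.1258]
tool_rot: [1.451, 2.785, -0.004]
ft_force: [-4.4, -8.9, 12.4]
grip_width: 0.457
time: 14.7
position: [0.4686, -0.0986, 0.1259]
tool_rot: [-1.453, -2.786, 0.003]
ft_force: [-5.4, -4.9, 7.2]
grip_width: 0.456
```

```bash
python3 -m creep '[[[0.35,1.6,0,1.2,0,0,0],[0.35,3.2,0,2.4,0,0,0],[0.35,3.2,0,2.4,0,0,0]]]' 15; python3 -m creep '[[[0.35,1.6,0,1.3,0,0,0],[0.35,3.2,0,2.6,0,0,0],[0.35,3.2,0,2.6,0,0,0]]]' 15
```

```text
time: 15.0
position: [0.4686, -0.0985, 0.1257]
tool_rot: [1.452, 2.78, -0.005]
ft_force: [-5.8, -9.3, 16.2]
grip_width: 0.456
time: 15.3
position: [0.4681, -0.0977, 0.1243]
tool_rot: [1.451, 2.776, -0.005]
ft_force: [-4.6, -13.0, 20.2]
grip_width: 0.452
```

Force rises while the position stays put, so the lever is at its stop. I release and check.

```bash
python3 -m creep '[[[1,0,0,0,0,0,0],[1,0,0,0,0,0,0],[1,0,0,0,0,0,0],[1,0,0,0,0,0,0],[1,0,0,0,0,0,0]]]' 15; python3 -m creep '[[[1,0,0,0,0,0,0],[1,0,0,-40,0,0,0],[1,0,0,-80,0,0,0],[1,0,0,-120,0,0,0],[1,0,0,-120,0,0,0]]]'; python3 - <<'E'
from h import *
p=ctrl.camera_params('wrist'); im=ctrl.get_image('wrist'); S=ctrl.get_image("side")
x=np.array([-.574,.819,0])
for c,a in blobs(masks(im)["red"],60): P=ray("wrist",*c,.153,p);print(c,a,P,(P-[.509,-.153,0])@x)
d=np.array([.508,-.153,0])
for t in(.55,.6,.65): print(t,proj("side",d+x*.115*np.sin(t)+[0,0,.058+.115*np.cos(t)]))
print(blobs(masks(S)["red"],20), ctrl.get_state()["position"])
cv2.imwrite("pics/s9.png",S[:,:,::-1])
E
```

```text
time: 15.8
position: [0.4655, -0.091, 0.1201]
tool_rot: [-1.451, -2.786, -0.0]
ft_force: [0.6, 0.6, -0.7]
grip_width: 0.824
time: 16.3
position: [0.4689, -0.092, 0.246]
tool_rot: [1.448, 2.778, 0.008]
ft_force: [-0.1, -0.8, -0.2]
grip_width: 0.998
[634.9, 17.4] 99 [0.59159886 0.17051379 0.153     ] 0.21754604442155262
[308.4, 199.0] 1263 [ 0.46716619 -0.09560931  0.153     ] 0.07101558333095817
0.55 [291.33427663 243.64384613]
0.6 [289.24924812 244.35123649]
0.65 [287.25477667 245.16222703]
[([35.7, 30.0], 108), ([236.8, 193.3], 22), ([286.4, 245.2], 231)] [ 0.46616048 -0.09154925  0.24110075]
```

View pics/s9.png

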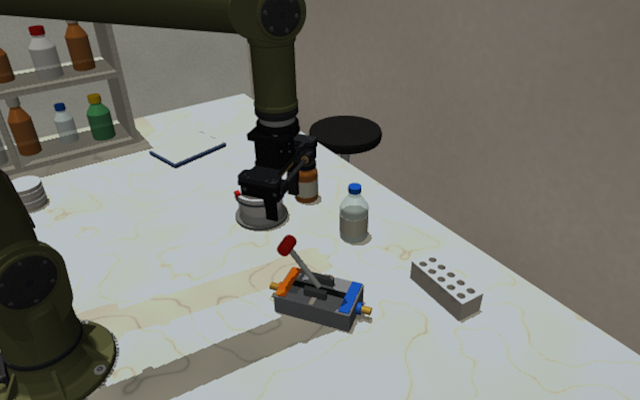

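The side view shows the grip at (286,245), leaning to orange, against a prediction of (287,245) for +0.65. The lid's key is unmoved at (237,193), and the bottles and rack are where they were. Handing in.

```bash
python3 -c "
from bench import ctrl
print(ctrl.close_job())"
```

```text
the job is handed in; nothing more can be done
None
```

The pot is changed over to the orange line and the job is handed in. It took about 16 s of the 67 s allowed, and the robot ended clear of everything with the gripper open.

- **Lever to centre-off:** I swung it upright and let go. The wrist and side views put the grip within 1–2 mm of upright. It then stayed off for about 9 s.
- **Lid:** I turned it about 81° on the rim and lowered it until the keys dropped into the notches. It came down 8 mm with almost no force, and the side view showed the disc flush on the rim.
- **Lever to orange:** I then threw it over until the force rose while the position stayed put, which is the stop. After release, the wrist and side views agreed with +0.65 to within about 2 mm.
- **Bottles and rack:** by eye they stand where they were in the last side picture; I did not measure them. The key's pixel position there was the same as just after seating.

**One disagreement:** the grip measured about 60 mm from the pivot at the start, where the blue stop would put it at 70 mm. I took this to mean the lever started near -0.55, not right at the stop. I planned the swing from the measured pivot, and the later checks agreed with that.

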